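# Check ventilator battery packs on the pack analyser

## Task

Set the analyser's two thumbwheels to 24 volts (2 on the left wheel, 4 on the right) and lay every battery pack on the bench home in the cradle bay of its own colour, contact end against the contact block. Only then take the probe from its stand and, with the wheels at 24, touch its tip lightly for a moment on each pack's brass test pad, in the order blue, yellow, red, leaving out a colour that is not there. Afterwards hang the probe back upright in its stand, roll both wheels back to 0 and leave the packs home and everything else where it is.

Things in the scene. Friction and masses are not known exactly. Their poses are not given: they have to be found in the camera images.
- tester: pack analyser, fixed: grey bench instrument, 240 mm deep (x), 260 mm wide (y), flat dark top panel 110 mm above the bench with a screen, keys and, near its front, two white thumbwheels, 60 mm apart; nothing near them stands higher. Origin on the bench under its centre; +x points to its back, the front (-x) faces the robot
- tens (a joint): left thumbwheel seen from the front (tens): value = digit x 0.6283 rad, stops at 0 and 9, not running round. The digit in force is uppermost, between the red index marks. It grows as the rim's top is rolled towards the analyser's back (+x), falls as it is rolled to the front. A sprung detent pulls it to the nearest digit; 1.5 to 2 N along the rim take it over to the next
- units (a joint): right thumbwheel (units), like the left one: value = digit x 0.6283 rad, same directions, stops and detents. Both are firm plastic with toothed edges: pressing a fingertip down on the top with some 6 to 10 N and drawing it 21 mm along the analyser's x turns a wheel one step by friction
- tens_top (a point): topmost point of the left wheel's rim (a fixed point of the analyser, 128 mm above the bench); axes as the analyser's. Each wheel is 68 mm across and 26 mm wide, its axis along the analyser's y, 34 mm below this point; 18 mm of it stand out of the panel
- units_top (a point): topmost point of the right wheel's rim, likewise
- cradle: test cradle, fixed: grey tray 160 mm (x) by 300 mm (y), three bays side by side 95 mm apart along y. Lands 20 mm above the bench, bay floors 6 mm; a bay is 120 mm (x) by 58 mm (y). Beyond each bay's far (+x) end stands a black contact block, 20 by 50 mm, 36 mm high, topped in the bay's colour. Origin on the bench under its centre
- bay_blue (a point): centre of the floor of the blue bay (left, the cradle's +y side); axes as the cradle's: x along the bay towards its contact block
- bay_yellow (a point): centre of the floor of the yellow bay (middle); axes as the cradle's: x along the bay towards its contact block
- bay_red (a point): centre of the floor of the red bay (right); axes as the cradle's: x along the bay towards its contact block
- pack_blue: battery pack with a blue band: a dark block 110 mm (its x) by 50 mm (y) by 45 mm high, 0.3 to 0.5 kg, loose, may be absent. Origin at the centre of its underside, x points to the contact end; the blue band is at the other end
- pad_blue (a point): the blue pack's test pad, a round brass spot 16 mm across with a white rim, flush in the pack's top face 35 mm from its centre towards the contact end
- pack_yellow: battery pack with a yellow band: a dark block 110 mm (its x) by 50 mm (y) by 45 mm high, 0.3 to 0.5 kg, loose, may be absent. Origin at the centre of its underside, x points to the contact end; the yellow band is at the other end
- pad_yellow (a point): the yellow pack's test pad, a round brass spot 16 mm across with a white rim, flush in the pack's top face 35 mm from its centre towards the contact end
- pack_red: battery pack with a red band: a dark block 110 mm (its x) by 50 mm (y) by 45 mm high, 0.3 to 0.5 kg, loose, may be absent. Origin at the centre of its underside, x points to the contact end; the red band is at the other end
- pad_red (a point): the red pack's test pad, a round brass spot 16 mm across with a white rim, flush in the pack's top face 35 mm from its centre towards the contact end
- probe: cordless contact probe, loose, 0.13 kg, at first hanging upright in its stand. Origin at the lower end of its dark nose, z up along it: cone 12 to 24 mm across up to z = 28 mm, round body 24 mm across up to 75, finger-guard flange 39 mm across from 75 to 81, above it the round red grip to hold it by, 26 mm across, from 81 to 149, cap to 155 mm
- probe_tip (a point): point of the sprung pin that stands 20 mm out below the probe's nose, on its axis (this point moves with the pin). The pin gives way up to 10 mm, with 1.2 N at first and 5 N when fully in
- stand_seat (a point): probe stand, fixed: this point is the centre of its sleeve's upper mouth, 105 mm above the bench, z up. A 70 mm square foot carries an upright square grey sleeve, 30 mm by 30 mm inside, walls 4 mm, reaching down to 45 mm above the bench, open at both ends. The probe hangs in it by its flange, its origin then 75 mm below this point
- mug: mug, 80 mm across, 95 mm tall, blue glazed; bystander
- cleaner: spray can of contact cleaner, 60 mm across, 170 mm tall; bystander
- screwdriver: screwdriver, 190 mm long, lying flat; bystander
- tape: roll of dull green tape, 96 mm across, 25 mm high, lying flat; bystander
- tee: brass tee fitting, 76 mm long, 65 mm tall; bystander
- gauge: black round pressure gauge with a white dial, 70 mm across, lying on its back; bystander

How it is judged (in metres and radians):
On the way, in this order (a step that is already met when the one before it is completed fails the run):
1. the thumbwheels read 24 and every pack lies home in the bay of its own colour, contact end to the contact block, let go of (value of joint tens between 1.1066 and 1.4066 rad and value of joint units between 2.3633 and 2.6633 rad and horizontal distance between pack_blue and bay_blue below 0.009 m and x of pad_blue in the frame of bay_blue above 0.02 m and height (world z) of each of pack_blue, pack_yellow, pack_red below 0.012 m and angle between each of pack_blue, pack_yellow, pack_red's own z axis and vertical below 0.1 rad and horizontal distance between pack_yellow and bay_yellow below 0.009 m and x of pad_yellow in the frame of bay_yellow above 0.02 m and horizontal distance between pack_red and bay_red below 0.009 m and x of pad_red in the frame of bay_red above 0.02 m and contact force between the fingers and pack_blue below 0.1 N and contact force between the fingers and pack_yellow below 0.1 N and contact force between the fingers and pack_red below 0.1 N), for 0.3 s.
2. the probe's tip rests on the blue pack's brass test pad as the pack lies in its bay (horizontal distance between pack_blue and bay_blue below 0.009 m and x of pad_blue in the frame of bay_blue above 0.02 m and height (world z) of pack_blue below 0.012 m and angle between pack_blue's own z axis and vertical below 0.1 rad and contact force between probe and pack_blue above 0.4 N and horizontal distance between probe_tip and pad_blue below 0.008 m), for 0.2 s.
3. the probe's tip rests on the yellow pack's brass test pad as the pack lies in its bay (horizontal distance between pack_yellow and bay_yellow below 0.009 m and x of pad_yellow in the frame of bay_yellow above 0.02 m and height (world z) of pack_yellow below 0.012 m and angle between pack_yellow's own z axis and vertical below 0.1 rad and contact force between probe and pack_yellow above 0.4 N and horizontal distance between probe_tip and pad_yellow below 0.008 m), for 0.2 s.
4. the probe's tip rests on the red pack's brass test pad as the pack lies in its bay (horizontal distance between pack_red and bay_red below 0.009 m and x of pad_red in the frame of bay_red above 0.02 m and height (world z) of pack_red below 0.012 m and angle between pack_red's own z axis and vertical below 0.1 rad and contact force between probe and pack_red above 0.4 N and horizontal distance between probe_tip and pad_red below 0.008 m), for 0.2 s.
At the end, for the whole second after the job is handed in: Both wheels back within 0.15 rad of digit 0; every pack present flat on its own bay's floor, centre within 9 mm of the bay's, pad towards the contact block, at rest; probe hanging in its stand within 7 mm of the axis, 4 mm in height, 0.12 rad of upright, at rest (value of joint tens between -0.15 and 0.15 rad and value of joint units between -0.15 and 0.15 rad and horizontal distance between pack_blue and bay_blue below 0.009 m and x of pad_blue in the frame of bay_blue above 0.02 m and height (world z) of each of pack_blue, pack_yellow, pack_red below 0.012 m and angle between each of pack_blue, pack_yellow, pack_red's own z axis and vertical below 0.1 rad and horizontal distance between pack_yellow and bay_yellow below 0.009 m and x of pad_yellow in the frame of bay_yellow above 0.02 m and horizontal distance between pack_red and bay_red below 0.009 m and x of pad_red in the frame of bay_red above 0.02 m and horizontal distance between probe and stand_seat below 0.007 m and z of probe in the frame of stand_seat between -0.079 and -0.071 m and angle between probe's own z axis and vertical below 0.12 rad and linear speed of each of probe, pack_blue, pack_yellow, pack_red below 0.03 m/s); the robot touches nothing.
It fails at once if the probe touches a pack while the wheels are not at 24 ((contact force between probe and pack_blue above 0.4 N or contact force between probe and pack_yellow above 0.4 N or contact force between probe and pack_red above 0.4 N) and not (value of joint tens between 1.1066 and 1.4066 rad and value of joint units between 2.3633 and 2.6633 rad)).
It fails at once if a bystander (mug, spray can, screwdriver, tape roll, brass tee or gauge) is shifted by more than 50 mm (distance of any of mug, cleaner, screwdriver, tape, tee, gauge from where it was at the start of the episode above 0.05 m).
It fails at once if the probe is pushed against a pack with more than 20 N (contact force between probe and pack_blue above 20 N or contact force between probe and pack_yellow above 20 N or contact force between probe and pack_red above 20 N).
Of pack_blue, pack_yellow, pack_red only 2 to 3 are there at a start; the rules pass over those that are not, and their reading is None.
At some moment in a run one of pack_blue, pack_yellow, pack_red may be knocked a few centimetres aside while the robot is not near it.
It also fails if it takes over 210 s, if anything falls off the work surface, if the arm or the gripper's body presses on something with over 40 N, if the wrist force passes 120 N, or if a joint passes its speed limit or range.

## Robot

A 6-joint arm with a two-finger parallel gripper is mounted at the origin on the work surface. World frame = base frame: x ahead of the robot, y to its left, z up, the work surface at z = 0. Lengths are in m, angles in degrees, forces in N, time in s.
With the tool pointing down it reaches from about 0.275 to 0.75 m from the base axis. Payload 10.2 kg.
Tool frame: the origin (TCP) lies midway between the tips of the shut fingers; the grasp point (between the pads) lies 19 mm behind it (robot.grip_depth is the distance from the TCP to the grasp point, in m); z points along the fingers, y is the direction in which the jaws open and shut (so a half turn about z gives the same grasp; the last joint's range is limited). The gripper opens to 88 mm and grips with 3 to 60 N. Pads are 18 mm wide; open, the fingers measure 123 mm over their backs; the gripper's body (75 mm by 187 mm) begins 45 mm behind the grasp point.
Start: joints at [61.971, 17.928, 85.812, -0, 76.261, -12.8], TCP at [0.138, 0.507, 0.239] pointing down, gripper open.
Joint ranges: [-168.41, 168.41], [-55.51, 124.54], [10.69, 146.95], [-70.63, 250.63], [1, 178], [-165.06, 165.06]. Speed limits (degrees/s): [136.94, 136.94, 172.46, 180, 180, 180].

## Interface

Orientations are given as [roll, pitch, yaw] about the fixed x, y, z axes, in that order (R = Rz(yaw) Ry(pitch) Rx(roll)).
In Python, from rig import status, vision, sign_off, robot gives the robot as it stands.
- The arm moves only by the shell command python3 -m crank 'ROWS' [FORCE]. ROWS is JSON, a list of rows, each a list of 3 entries, a list of its own where there are three numbers: the shift along the world's x, y, z in m, then the turn about the world's z in degrees, then the closure in counts, from 0 (fully open) to 255 (shut). A call has 1 to 20 rows; each row shifts and turns the commanded pose from where the row before left it; what a row does not reach is not made up. A row lasts 1/10 s, in which the tool goes at most 50 mm and 8.59 degrees, less where a joint would pass 70% of its speed; a pose out of reach is approached as far as the arm can. A call with a gripper value outside its range is refused whole. The fingers move at their own pace and stop on an object; FORCE is the grip in N (left out, the last holds). Time passes only in rows, so rows that do not move let the fingers close. It gives the time, the measured TCP pose, the force and the opening at its end, in the units of the state.
- status.read_state(): the state, without advancing time (a new reading comes with each control period).
- vision.capture(name): name is "scene" or "side" or "wrist"; returns (picture, depth): 384x512x3 uint8, red, green, blue; 384x512 float32, m along the optical axis (not along the pixel's ray), 0 where there is no reading.
- vision.camera_info(name): a dict with "fx", "fy", "cx", "cy" (pixels), "world_to_cam" (4x4, takes a point from world to camera coordinates). Camera axes: x right, y down, z forward; pixel columns grow to the right and rows downward; lengths in m; the calibration is good to about 2 mm. A picture is of the moment at which its call begins: read the wrist's pose just before it. camera_info takes no time and is no camera call; for the wrist camera it gives the pose at the moment of the call.
- sign_off(): hands the job in, once; it reports no verdict.
The state is a dict: "clock": time; "q": joint angles; "dq": joint speeds; "tau": joint torques, N m; "position": TCP position; "tool_rot": TCP orientation; "contact_force": force on the tool from outside, world axes, zero at the start; "moment": the same for the moment, N m; "opening": opening from 0.0 (shut) to 1.0 (fully open).
Only numpy, scipy, OpenCV 4.12 (cv2) and the standard library are available. Lean on these libraries where they do the work, as an engineer would, in place of code of your own. Each camera call takes 0.05 s, during which the arm holds its last target. There are 200 camera calls.

## Working session

There is one attempt and no reset: what is moved stays moved. The work goes in short steps, Python scripts to look and compute and a shell command to move; the robot and the scene stay as the last step left them, time stands still between calls to the robot, and variables do not carry over. Pictures are saved under pics/ and viewed, about 12 in all and at most 16, crops included, and the job is handed in when it is done.

```bash
ls; mkdir -p pics; cat > h.py <<'E'
import numpy as np, cv2
from rig import status, vision, robot
def snap(n):
    info=vision.camera_info(n); p,d=vision.capture(n); return p,d,info
def save(name,p,crop=None,s=1):
    if crop: p=p[crop[1]:crop[3],crop[0]:crop[2]]
    p=cv2.resize(p,None,fx=s,fy=s,interpolation=cv2.INTER_CUBIC)
    cv2.imwrite('pics/'+name,p[:,:,::-1])
def world(u,v,d,i,z=None):
    T=np.linalg.inv(np.array(i['world_to_cam']))
    r=np.array([(u-i['cx'])/i['fx'],(v-i['cy'])/i['fy'],1.])
    if z is None: s=d[int(v),int(u)]
    else: s=(z-T[2,3])/(T[:3,:3]@r)[2]
    return (T@np.r_[r*s,1])[:3]
def cloud(d,i):
    T=np.linalg.inv(np.array(i['world_to_cam']))
    v,u=np.indices(d.shape)
    P=np.stack([(u-i['cx'])/i['fx']*d,(v-i['cy'])/i['fy']*d,d],-1)
    return P@T[:3,:3].T+T[:3,3]
E
python3 - <<'E'
from h import *
for n in('scene','side'):
    p,d,i=snap(n); save(n+'0.png',p,s=1.5); np.savez('pics/'+n+'0.npz',p=p,d=d,i=i)
    print(n,np.linalg.inv(np.array(i['world_to_cam'])).round(3).tolist(),i['fx'])
print(status.read_state())
E
```

```text
pics
scene [[0.804, 0.506, -0.313, 0.893], [0.595, -0.694, 0.405, -0.523], [-0.012, -0.512, -0.859, 1.022], [0.0, 0.0, 0.0, 1.0]] 363.3767832998052
side [[0.943, -0.245, 0.226, 0.248], [-0.333, -0.654, 0.679, -0.978], [-0.019, -0.716, -0.698, 1.022], [0.0, 0.0, 0.0, 1.0]] 468.3264328752419
{'clock': 0.1, 'q': array([ 6.19701456e+01,  1.79544402e+01,  8.58469288e+01, -2.77347950e-04,
        7.62604879e+01, -1.28011432e+01]), 'dq': array([-0.04918467, -0.02531963, -0.08583989,  0.10237727,  0.01911753,
       -0.03061984]), 'tau': array([ 2.77109102e-03, -4.02807534e+01, -2.52643740e+01,  6.94634370e-02,
        3.42252385e-02, -8.61710464e-05]), 'position': array([0.13782918, 0.50637382, 0.23825228]), 'tool_rot': array([-1.79939621e+02, -1.34428383e-02,  1.64771348e+02]), 'contact_force': array([-0.51305   , -0.63146309, -0.14043368]), 'moment': array([0.04245249, 0.00156999, 0.03439452]), 'opening': 0.9973298214602394}
```

View pics/scene0.png

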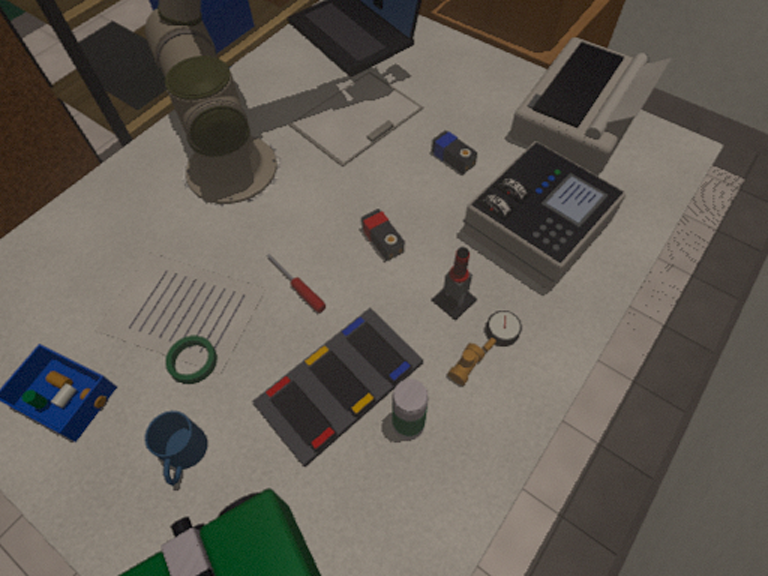

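View pics/side0.png

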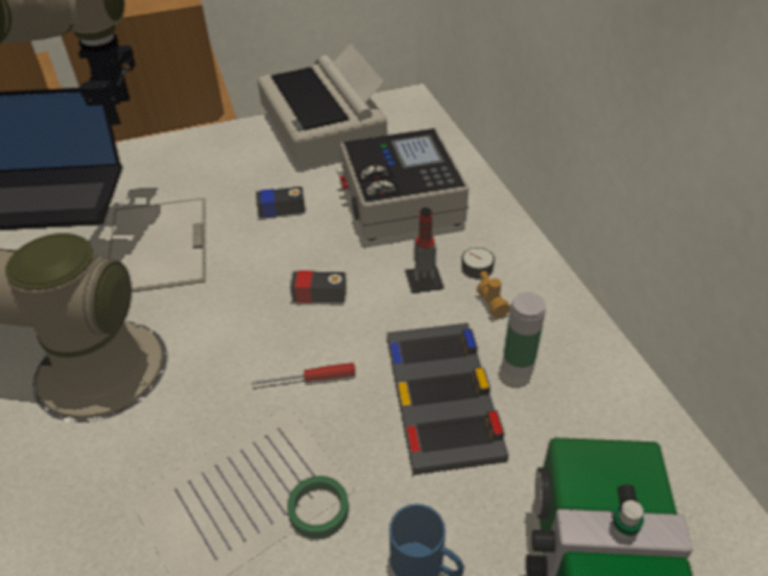

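The scene picture shows blue pack (454,152), red pack (383,234), no yellow pack, tester (545,215), stand (457,285), cradle (338,385) with bays red/yellow/blue. The side picture agrees.

```bash
python3 - <<'E'
from h import *
D={}
for n in('scene','side'):
    f=np.load(f'pics/{n}0.npz',allow_pickle=True); D[n]=(f['p'],f['d'],f['i'].item())
seeds={'scene':dict(blue=(454,152),red=(383,234),cradle=(338,385),tester=(545,215),stand=(461,262),w1=(514,187),w2=(497,205),padB=(464,153),padR=(391,239),rr=(323,437),rn=(278,388),yn=(317,354),yf=(362,403),bn=(354,325),bf=(399,370)),
'side':dict(blue=(280,200),red=(318,287),cradle=(445,395),tester=(405,165),stand=(426,230),w1=(373,172),w2=(381,187),padB=(295,192),padR=(335,281),bn=(396,352),bf=(471,340),yn=(405,393),yf=(483,378),rn=(414,437),rr=(496,422))}
C={}
for n in D:
    p,d,i=D[n]; c=cloud(d,i); c[d==0]=np.nan; C[n]=c
    for k,(u,v) in seeds[n].items(): print(n,k,c[int(v/1.5),int(u/1.5)].round(3))
def rect(n,ctr,r,z0,z1):
    c=C[n].reshape(-1,3); m=(c[:,2]>z0)&(c[:,2]<z1)&(np.hypot(c[:,0]-ctr[0],c[:,1]-ctr[1])<r)
    q=c[m]; R=cv2.minAreaRect((q[:,:2]*1000).astype(np.float32)); return R,m.sum(),np.median(q[:,2]).round(4)
for n in D:
    for k,r,z0,z1 in(('blue',.085,.038,.052),('red',.085,.038,.052),('cradle',.2,.012,.03),('tester',.22,.102,.117)):
        u,v=seeds[n][k]; print(n,k,rect(n,C[n][int(v/1.5),int(u/1.5)],r,z0,z1))
E
```

```text
scene blue [0.44  0.335 0.045]
scene red [0.449 0.036 0.044]
scene cradle [ 0.578 -0.284  0.007]
scene tester [0.725 0.238 0.111]
scene stand [ 0.662 -0.001  0.172]
scene w1 [0.637 0.251 0.129]
scene w2 [0.634 0.189 0.129]
scene padB [0.464 0.345 0.046]
scene padR [0.471 0.034 0.047]
scene rr [ 0.629 -0.385  0.037]
scene rn [ 0.493 -0.361  0.021]
scene yn [ 0.509 -0.264  0.021]
scene yf [ 0.646 -0.293  0.04 ]
scene bn [ 0.528 -0.167  0.021]
scene bf [ 0.664 -0.198  0.036]
side blue [0.425 0.33  0.047]
side red [0.434 0.027 0.042]
side cradle [ 0.578 -0.286  0.009]
side tester [0.708 0.263 0.115]
side stand [ 0.654 -0.001  0.147]
side w1 [0.625 0.246 0.131]
side w2 [0.625 0.185 0.132]
side padB [0.464 0.344 0.048]
side padR [0.469 0.027 0.047]
side bn [ 0.528 -0.172  0.024]
side bf [ 0.665 -0.206  0.039]
side yn [ 0.511 -0.267  0.021]
side yf [ 0.648 -0.295  0.036]
side rn [ 0.493 -0.357  0.021]
side rr [ 0.628 -0.385  0.036]
scene blue (((430.31866455078125, 352.9277648925781), (52.22535705566406, 111.63086700439453), 80.11271667480469), np.int64(322), np.float64(0.0452))
scene red (
[... 335 characters left out ...]
047), (388.07952880859375, 239.40127563476562), 84.28134155273438), np.int64(4430), np.float64(0.1108))
side blue (((428.20989990234375, 350.0921630859375), (60.42304992675781, 109.98995971679688), 80.42481994628906), np.int64(322), np.float64(0.0453))
side red (((437.0832214355469, 45.31816864013672), (57.09126281738281, 109.80935668945312), 66.43179321289062), np.int64(461), np.float64(0.0454))
side cradle (((593.4075927734375, -275.1099853515625), (311.32525634765625, 339.5407409667969), 14.898601531982422), np.int64(3419), np.float64(0.0203))
side tester (((703.7772216796875, 278.9873046875), (263.2005920410156, 239.79823303222656), 84.29341888427734), np.int64(2890), np.float64(0.1112))
```

```bash
python3 -m crank '[[[0.034,-0.021,0.005],-5.75,255],[[0.034,-0.021,0.005],-5.75,255],[[0.034,-0.021,0.005],-5.75,255],[[0.034,-0.021,0.005],-5.75,255],[[0.034,-0.021,0.005],-5.75,255],[[0.034,-0.021,0.005],-5.75,255],[[0.034,-0.021,0.005],-5.75,255],[[0.034,-0.021,0.005],-5.75,255],[[0.034,-0.021,0.005],-5.75,255],[[0.034,-0.021,0.005],-5.75,255],[[0.034,-0.021,0.005],-5.75,255],[[0.034,-0.021,0.005],-5.75,255],[[0.034,-0.021,0.0],-5.75,255],[[0.018,-0.021,0.0],-5.75,255],[[0,0,0],0,255]]' 30; python3 - <<'E'
from h import *
print(status.read_state()['position'])
p,d,i=snap('wrist'); print(np.linalg.inv(np.array(i['world_to_cam'])).round(3).tolist()); save('w1.png',p,s=1.5)
np.savez('pics/w1.npz',p=p,d=d,i=i)
c=cloud(d,i); c[d==0]=np.nan
for c_ in((.637,.251),(.634,.189)):
    m=(c[...,2]>.119)&(c[...,2]<.14)&(np.hypot(c[...,0]-c_[0],c[...,1]-c_[1])<.04)
    q=c[m]; 
    if len(q): print(len(q),q.mean(0),q.max(0),cv2.minAreaRect((q[:,:2]*1000).astype(np.float32)))
E
```

```text
clock: 1.6
position: [0.5996, 0.2099, 0.2972]
tool_rot: [-179.9, 0.1, 83.9]
contact_force: [-0.7, -0.9, 0.7]
opening: 0.005
[0.59962888 0.20988667 0.29719285]
[[0.994, -0.102, -0.028, 0.607], [-0.106, -0.961, -0.254, 0.274], [-0.001, 0.256, -0.967, 0.444], [0.0, 0.0, 0.0, 1.0]]
1547 [0.63493029 0.25800105 0.12591763] [0.66105121 0.27310117 0.13074706] ((633.821533203125, 241.06134033203125), (59.551334381103516, 50.92429733276367), 84.1334457397461)
1403 [0.62918248 0.19930451 0.12571991] [0.65639584 0.21375805 0.13187293] ((629.8284301757812, 198.67898559570312), (26.46152687072754, 51.598228454589844), 84.4439468383789)
```

View pics/w1.png

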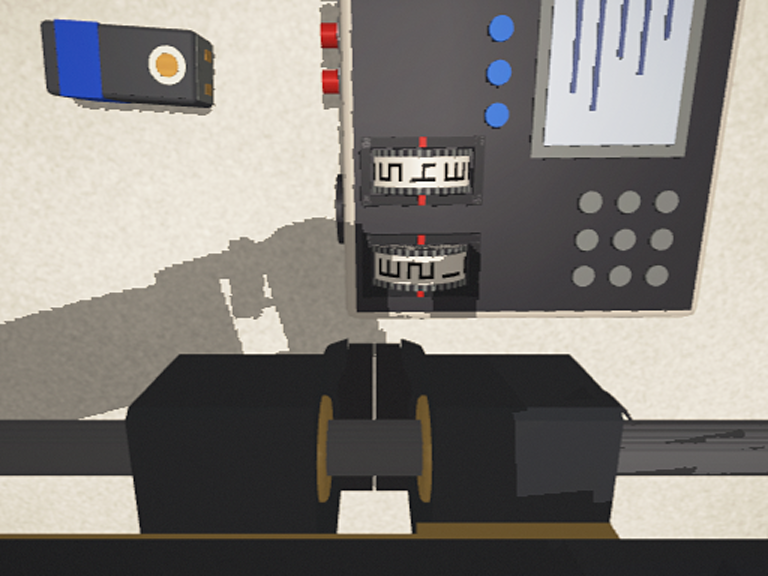

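```bash
python3 - <<'E'
from h import *
p=np.load('pics/w1.npz',allow_pickle=True)['p']
save('w1c.png',np.rot90(p[85:205,230:330]).copy(),s=5)
E
```

```text
(no output)
```

View pics/w1c.png

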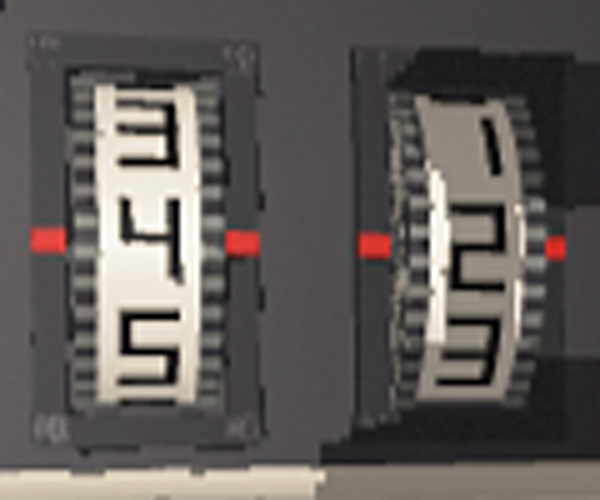

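```bash
python3 - <<'E'
from h import *
f=np.load('pics/w1.npz',allow_pickle=True); d=f['d'];i=f['i'].item()
for u,v in((422,142),(422,200),(421,240),(420,294)): print(world(u/1.5,v/1.5,d,i).round(4), world(u/1.5,v/1.5,d,i,.111).round(4))
E
```

```text
[0.6368 0.2753 0.1168] [0.6373 0.2753 0.111 ]
[0.6339 0.2405 0.1173] [0.6344 0.2399 0.111 ]
[0.6312 0.2156 0.1179] [0.6317 0.2143 0.111 ]
[0.6276 0.18   0.1177] [0.628  0.1781 0.111 ]
```

```bash
python3 -m crank '[[[0.0155,0.0155,-0.035],0,255],[[0.0155,0.0155,-0.035],0,255],[[0.015,0.016,-0.035],0,255],[[0,0,-0.035],0,255],[[0,0,-0.020],0,255],[[0,0,-0.006],0,255],[[0,0,-0.001],0,255],[[0,0,-0.001],0,255],[[0,0,-0.0005],0,255],[[0,0,0],0,255]]'
```

```text
clock: 2.65
position: [0.6441, 0.2597, 0.1312]
tool_rot: [179.9, -0.0, 84.3]
contact_force: [-0.1, -0.3, -0.4]
opening: 0.009
```

```bash
for k in 1 2 3; do python3 -m crank '[[[0,-0.0005,-0.001],0,255],[[0,0,0],0,255],[[0,0,0],0,255]]'; done
```

```text
clock: 2.95
position: [0.6439, 0.259, 0.1293]
tool_rot: [180.0, -0.0, 84.3]
contact_force: [-1.0, -0.1, -0.7]
opening: 0.005
clock: 3.25
position: [0.644, 0.2586, 0.1284]
tool_rot: [180.0, -0.0, 84.3]
contact_force: [0.3, 0.8, 1.7]
opening: 0.005
clock: 3.55
position: [0.6444, 0.2585, 0.1283]
tool_rot: [179.9, -0.1, 84.3]
contact_force: [1.5, 2.0, 5.8]
opening: 0.006
```

```bash
python3 -m crank '[[[0,0,-0.0007],0,255],[[0,0,0],0,255],[[-0.003,0.0003,0],0,255],[[-0.003,0.0003,0],0,255],[[-0.003,0.0003,0],0,255],[[-0.003,0.0003,0],0,255],[[-0.003,0.0003,0],0,255],[[-0.003,0.0003,0],0,255],[[-0.003,0.0003,0],0,255],[[0,0,0],0,255],[[0,0,0],0,255]]'
```

```text
clock: 4.65
position: [0.6235, 0.2606, 0.1281]
tool_rot: [179.8, -0.1, 84.3]
contact_force: [0.2, 1.0, 7.9]
opening: 0.002
```

```bash
python3 -m crank '[[[0,0,0.008],0,255],[[0,0,0.012],0,255],[[-0.001,-0.02,0],0,255],[[-0.001,-0.02,0],0,255],[[-0.002,-0.0215,0],0,255],[[0,0,0],0,255],[[0,0,0],0,255]]'; python3 - <<'E'
from h import *
p,d,i=snap('wrist'); save('w2.png',p,crop=(128,60,384,260),s=2)
E
```

```text
clock: 5.35
position: [0.6191, 0.1988, 0.1471]
tool_rot: [180.0, -0.0, 84.2]
contact_force: [-0.2, 0.6, 0.1]
opening: 0.011
```

View pics/w2.png

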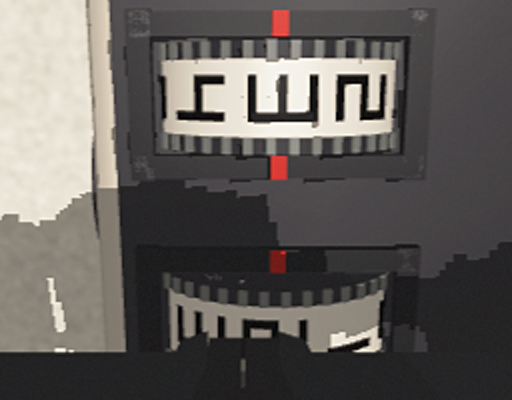

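Tens wheel now 3 uppermost (pixel 282,100). Now the units wheel, two steps to the back.

```bash
python3 -m crank '[[[0,0,-0.010],0,255],[[0,0,-0.006],0,255],[[0,0,-0.003],0,255],[[0,0,-0.001],0,255],[[0,0,0],0,255],[[0,0,0],0,255]]'; python3 -m crank '[[[0.003,-0.0003,0],0,255],[[0.003,-0.0003,0],0,255],[[0.003,-0.0003,0],0,255],[[0.003,-0.0003,0],0,255],[[0.003,-0.0003,0],0,255],[[0.003,-0.0003,0],0,255],[[0.003,-0.0003,0],0,255],[[0,0,0],0,255],[[0,0,0],0,255]]'; python3 -m crank '[[[0,0,0.008],0,255],[[-0.007,0.0007,0.002],0,255],[[-0.007,0.0007,0],0,255],[[-0.007,0.0007,0],0,255],[[0,0,-0.006],0,255],[[0,0,-0.003],0,255],[[0,0,-0.001],0,255],[[0,0,0],0,255],[[0,0,0],0,255]]'
```

```text
clock: 6.0
position: [0.62, 0.1992, 0.1282]
tool_rot: [179.8, -0.1, 84.3]
contact_force: [0.6, -0.3, 11.4]
opening: 0.005
clock: 6.9
position: [0.641, 0.1971, 0.1279]
tool_rot: [179.8, -0.1, 84.3]
contact_force: [1.0, -0.7, 9.8]
opening: 0.003
clock: 7.8
position: [0.6201, 0.1987, 0.1282]
tool_rot: [179.8, -0.0, 84.3]
contact_force: [-0.1, -0.4, 12.3]
opening: 0.005
```

```bash
python3 -m crank '[[[0.003,-0.0003,0.0005],0,255],[[0.003,-0.0003,0],0,255],[[0.003,-0.0003,0],0,255],[[0.003,-0.0003,0],0,255],[[0.003,-0.0003,0],0,255],[[0.003,-0.0003,0],0,255],[[0.003,-0.0003,0],0,255],[[0,0,0],0,255],[[0,0,0.008],0,255],[[0,0,0.012],0,255],[[0.0015,0.02,0],0,255],[[0.0015,0.02,0],0,255],[[0.0015,0.021,0],0,255],[[0,0,-0.010],0,255],[[0,0,-0.006],0,255],[[0,0,-0.003],0,255],[[0,0,-0.001],0,255],[[0,0,0],0,255],[[0,0,0],0,255]]'; python3 -m crank '[[[-0.003,0.0003,0],0,255],[[-0.003,0.0003,0],0,255],[[-0.003,0.0003,0],0,255],[[-0.003,0.0003,0],0,255],[[-0.003,0.0003,0],0,255],[[-0.003,0.0003,0],0,255],[[-0.003,0.0003,0],0,255],[[0,0,0],0,255],[[0,0,0],0,255]]'
```

```text
clock: 9.7
position: [0.6452, 0.2566, 0.1282]
tool_rot: [179.9, -0.1, 84.2]
contact_force: [-0.1, 1.0, 4.8]
opening: 0.004
clock: 10.6
position: [0.624, 0.2587, 0.1282]
tool_rot: [179.9, -0.0, 84.2]
contact_force: [0.4, -0.1, 6.8]
opening: 0.004
```

```bash
python3 -m crank '[[[0,0,0.03],0,255],[[0,0,0.03],0,255],[[-0.008,-0.016,0.04],0,200],[[-0.008,-0.016,0.04],0,100],[[-0.008,-0.017,0.03],0,0],[[0,0,0],0,0],[[0,0,0],0,0]]'; python3 - <<'E'
from h import *
p,d,i=snap('wrist'); save('w3.png',p,crop=(0,0,384,210),s=2); np.savez('pics/w3.npz',p=p,d=d,i=i)
c=cloud(d,i); c[d==0]=np.nan
m=(c[...,2]>.038)&(c[...,2]<.052)&(np.hypot(c[...,0]-.43,c[...,1]-.351)<.075); q=c[m]
print(cv2.minAreaRect((q[:,:2]*1000).astype(np.float32)),np.median(q[:,2]))
E
```

```text
clock: 11.3
position: [0.5995, 0.2097, 0.2969]
tool_rot: [180.0, 0.0, 84.2]
contact_force: [0.6, 0.8, -1.0]
opening: 0.43
((433.08587646484375, 353.6059265136719), (50.749900817871094, 110.69741821289062), 80.23694610595703) 0.04552256681150804
```

View pics/w3.png

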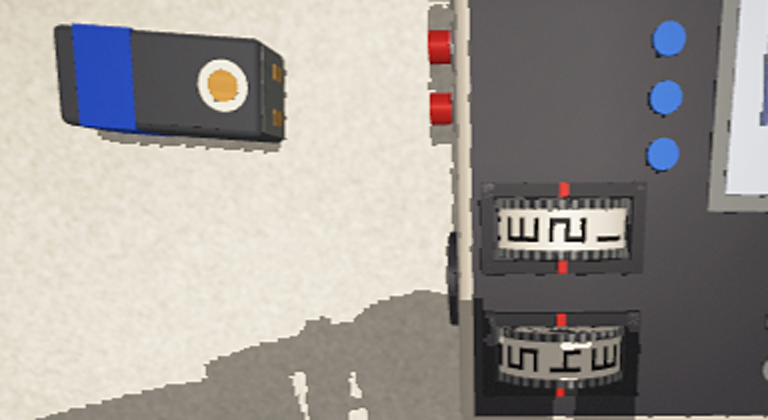

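Wheels read 2 (565,230) and 4 (562,355). Fetching the blue pack now.

```bash
python3 -m crank '[[[-0.0168,0.0143,-0.01],8.59,0],[[-0.0168,0.0143,-0.01],8.59,0],[[-0.0168,0.0143,-0.01],8.59,0],[[-0.0168,0.0143,-0.01],8.59,0],[[-0.0168,0.0143,-0.01],8.59,0],[[-0.0168,0.0143,-0.01],8.59,0],[[-0.0168,0.0143,-0.01],8.59,0],[[-0.0168,0.0143,-0.01],8.59,0],[[-0.0168,0.0143,-0.01],8.59,0],[[-0.0165,0.0143,-0.01],8.59,0],[[0,0,-0.04],0,0],[[0,0,-0.04],0,0],[[0,0,-0.03],0,0],[[0,0,0],0,0],[[0,0,0],0,0]]'; python3 - <<'E'
from h import *
D={}
cs=[]
for n in('scene','side'):
    f=np.load(f'pics/{n}0.npz',allow_pickle=True); d=f['d'];i=f['i'].item(); c=cloud(d,i)[d>0]; cs.append(c)
    T=i['world_to_cam']
    m=(c[:,2]>.1)&(c[:,2]<.2)&(abs(c[:,0]-.7)<.1)&(abs(c[:,1]+.25)<.15); print(n,'can',c[m].min(0),c[m].max(0))
    # land points only, near cradle
    m=(c[:,2]>.0165)&(c[:,2]<.0235)&(np.hypot(c[:,0]-.578,c[:,1]+.284)<.19); q=c[m][:,:2]
    u=np.round(q*500).astype(int); img=np.zeros((500,500),np.uint8); o=np.array([250,-250]); k=u-o; ok=((k>=0)&(k<500)).all(1); img[k[ok,1].clip(0,499),k[ok,0]]=255
    img=cv2.morphologyEx(img,cv2.MORPH_CLOSE,np.ones((7,7)))
    cc=max(cv2.findContours(img,0,2)[0],key=cv2.contourArea); R=cv2.minAreaRect(cc); print(n,(np.array(R[0])+o)*2,np.array(R[1])*2,R[2])
E
```

```text
clock: 12.85
position: [0.4316, 0.3537, 0.0869]
tool_rot: [-180.0, -0.1, 170.2]
contact_force: [1.2, 0.9, -0.1]
opening: 0.997
scene can [ 0.70642582 -0.29709326  0.10034692] [ 0.76378389 -0.23914869  0.17381347]
scene [ 579.11538696 -254.42308044] [253.77429199 167.09095764] 78.69007110595703
side can [ 0.70107643 -0.29985092  0.10017283] [ 0.75943246 -0.23977649  0.17451896]
side [ 581.2348938  -247.33558655] [242.25672913 167.41320801] 79.99201965332031
```

```bash
python3 -m crank '[[[0,0,-0.03],0,0],[[0,0,-0.025],0,0],[[0,0,-0.011],0,0],[[0,0,0],0,60],[[0,0,0],0,120],[[0,0,0],0,180],[[0,0,0],0,180],[[0,0,0],0,180],[[0,0,0],0,180],[[0,0,0],0,180]]' 30; python3 - <<'E'
from h import *
H={'r':[(0,6),(174,180)],'y':[(18,32)],'b':[(108,125)]}
for n in('scene','side'):
    f=np.load(f'pics/{n}0.npz',allow_pickle=True); p,d,i=f['p'],f['d'],f['i'].item(); c=cloud(d,i); hsv=cv2.cvtColor(p,cv2.COLOR_RGB2HSV)
    near=(abs(c[...,0]-.58)<.13)&(abs(c[...,1]+.28)<.16)&(d>0)&(hsv[...,1]>140)&(hsv[...,2]>70)&(c[...,2]>.012)
    for k in H:
        m=near&np.any([(hsv[...,0]>=a)&(hsv[...,0]<=b) for a,b in H[k]],0)
        nn,l,s,ce=cv2.connectedComponentsWithStats(m.astype(np.uint8))
        for j in range(1,nn):
            if s[j,4]>25:
                q=c[l==j]; print(n,k,s[j,4],np.median(q,0).round(4),((q.max(0)+q.min(0))/2).round(4),(q.max(0)-q.min(0)).round(3))
E
```

```text
clock: 13.85
position: [0.432, 0.3538, 0.0216]
tool_rot: [180.0, 0.0, 170.2]
contact_force: [-1.1, -1.0, 6.2]
opening: 0.563
scene r 77 [ 0.491  -0.3586  0.0211] [ 0.4904 -0.3581  0.0207] [0.022 0.048 0.008]
scene r 89 [ 0.6278 -0.3861  0.0369] [ 0.6286 -0.3862  0.0367] [0.02  0.045 0.008]
scene y 77 [ 0.5089 -0.2666  0.0205] [ 0.5083 -0.2656  0.0211] [0.021 0.05  0.009]
scene y 85 [ 0.6468 -0.2932  0.0363] [ 0.6466 -0.2918  0.036 ] [0.023 0.045 0.01 ]
scene b 49 [ 0.5277 -0.173   0.0212] [ 0.5273 -0.1727  0.0211] [0.017 0.046 0.009]
scene b 62 [ 0.665  -0.1982  0.0368] [ 0.6648 -0.1983  0.0363] [0.02  0.043 0.01 ]
side r 87 [ 0.6263 -0.3874  0.0365] [ 0.6266 -0.3862  0.0369] [0.02  0.044 0.008]
side r 98 [ 0.4898 -0.3598  0.0213] [ 0.4905 -0.3589  0.0215] [0.022 0.049 0.01 ]
side y 86 [ 0.6442 -0.294   0.0371] [ 0.643  -0.2914  0.0365] [0.022 0.05  0.011]
side y 96 [ 0.5087 -0.2669  0.0211] [ 0.5086 -0.2661  0.0206] [0.022 0.05  0.01 ]
side b 43 [ 0.663  -0.1972  0.0368] [ 0.6634 -0.1976  0.037 ] [0.016 0.041 0.008]
side b 46 [ 0.5264 -0.1734  0.0212] [ 0.5265 -0.1722  0.0214] [0.015 0.045 0.009]
```

```bash
python3 -m crank '[[[0,0,0.03],0,180],[[0,0,0.05],0,180],[[0,0,0.05],0,180],[[0,0,0.05],0,180],[[0.0117,-0.0386,0],-0.1,180],[[0.0117,-0.0386,0],-0.1,180],[[0.0117,-0.0386,0],-0.1,180],[[0.0117,-0.0386,0],-0.1,180],[[0.0117,-0.0386,0],-0.1,180],[[0.0117,-0.0386,0],-0.1,180],[[0.0117,-0.0386,0],-0.1,180],[[0.0117,-0.0386,0],-0.1,180],[[0.0117,-0.0386,0],-0.1,180],[[0.0117,-0.0386,0],-0.1,180],[[0.0117,-0.0386,0],-0.1,180],[[0.0117,-0.0386,0],-0.1,180],[[0.0117,-0.0386,0],-0.1,180],[[0.0117,-0.0386,0],0,180]]';python3 -m crank '[[[0,0,0],0,180],[[0,0,0],0,180],[[0,0,0],0,180]]'
```

```text
clock: 15.65
position: [0.5954, -0.1882, 0.2001]
tool_rot: [180.0, -0.1, 168.9]
contact_force: [1.1, 0.1, -4.0]
opening: 0.559
clock: 15.95
position: [0.5952, -0.1857, 0.2005]
tool_rot: [180.0, -0.1, 168.9]
contact_force: [-0.1, 0.2, -4.4]
opening: 0.567
```

```bash
python3 -m crank '[[[0,-0.0005,-0.05],0,180],[[0,0,-0.05],0,180],[[0,0,-0.03],0,180],[[0,0,-0.015],0,180],[[0,0,0],0,180],[[0,0,0],0,180]]'; python3 - <<'E'
from h import *
p,d,i=snap('wrist'); save('w4.png',p,s=1.5); np.savez('pics/w4.npz',p=p,d=d,i=i)
c=cloud(d,i); c[d==0]=np.nan
print(np.linalg.inv(np.array(i['world_to_cam'])).round(3)[:3,3])
E
```

```text
clock: 16.55
position: [0.5964, -0.1872, 0.0578]
tool_rot: [-180.0, 0.1, 168.9]
contact_force: [-0.3, -0.6, -4.2]
opening: 0.568
[ 0.533 -0.175  0.204]
```

View pics/w4.png

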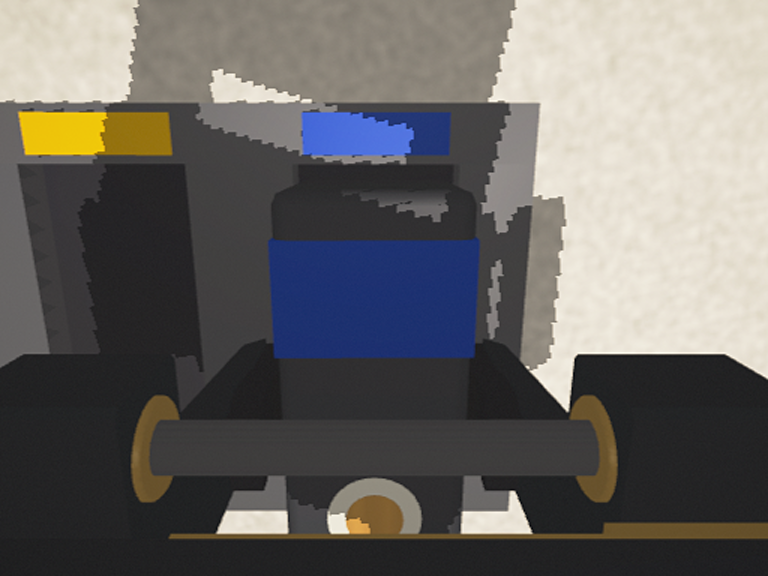

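```bash
python3 - <<'E'
from h import *
f=np.load('pics/w4.npz',allow_pickle=True); d=f['d'];i=f['i'].item()
a=np.radians(-11.1); R=np.array([[np.cos(a),np.sin(a)],[-np.sin(a),np.cos(a)]])
for n,u,v,z in(('strip b',376,133,.0205),('strip y',95,133,.0205),('bay near edge L',298,163,.02),('R',457,163,.02),('pack band corner L',270,240,.0815),('R',478,240,.0815),('pad',375,510,.0815),('tray corner R',540,103,.02)):
    w=world(u/1.5,v/1.5,d,i,z); print(n,w.round(4),'in TCP/cradle axes',(R@(w[:2]-[.5964,-.1872])).round(4), world(u/1.5,v/1.5,d,i).round(4))
E
```

```text
strip b [ 0.5283 -0.1733  0.0205] in TCP/cradle axes [-0.0695  0.0005] [ 0.5283 -0.1733  0.0213]
strip y [ 0.5099 -0.2671  0.0205] in TCP/cradle axes [-0.0695 -0.0951] [ 0.5101 -0.2663  0.0222]
bay near edge L [ 0.5329 -0.2017  0.02  ] in TCP/cradle axes [-0.0596 -0.0265] [ 0.5329 -0.2017  0.0204]
R [ 0.5435 -0.1477  0.02  ] in TCP/cradle axes [-0.0595  0.0286] [ 0.5435 -0.1476  0.0195]
pack band corner L [ 0.549  -0.2035  0.0815] in TCP/cradle axes [-0.0434 -0.0251] [ 0.549  -0.2034  0.0819]
R [ 0.5586 -0.1546  0.0815] in TCP/cradle axes [-0.0434  0.0247] [ 0.5585 -0.1547  0.082 ]
pad [ 0.6282 -0.1934  0.0815] in TCP/cradle axes [0.0324 0.0001] [ 0.627  -0.1932  0.083 ]
tray corner R [ 0.5294 -0.1173  0.02  ] in TCP/cradle axes [-0.0792  0.0557] [ 0.5291 -0.1114  0.0009]
```

Blue pack is centred over its bay (strip 376,133; pack mid 374) within 1 mm. Lower and release.

```bash
python3 -m crank '[[[0,0.0005,-0.010],0,180],[[0,0,-0.010],0,180],[[0,0,-0.006],0,180],[[0,0,-0.003],0,180],[[0,0,0],0,180]]';  python3 -m crank '[[[0,0,-0.001],0,180],[[0,0,0],0,180],[[0,0,0],0,150],[[0,0,0],0,120],[[0,0,0],0,100],[[0,0,0],0,80],[[0,0,0.03],0,80],[[0,0,0.05],0,80],[[0,0,0.03],0,80],[[0,0,0],0,80],[[0,0,0],0,80]]'
```

```text
clock: 17.1
position: [0.5954, -0.1867, 0.0276]
tool_rot: [180.0, -0.0, 168.9]
contact_force: [-4.0, 1.2, 3.4]
opening: 0.565
clock: 18.2
position: [0.5956, -0.1868, 0.1359]
tool_rot: [-180.0, 0.0, 168.9]
contact_force: [0.3, -0.4, -0.3]
opening: 0.687
```

```bash
cat >> h.py <<'E'
def packs(n):
    p,d,i=snap(n); c=cloud(d,i); c[d==0]=np.nan
    for k,(x,y),z in(('blue',(.595,-.187),.051),('red0',(.438,.046),.045),('redbay',(.559,-.373),.051)):
        m=(abs(c[...,2]-z)<.006)&(np.hypot(c[...,0]-x,c[...,1]-y)<.075); q=c[m]
        if len(q)>60: print(n,k,len(q),cv2.minAreaRect((q[:,:2]*1000).astype(np.float32)),np.median(q[:,2]).round(4))
    return p,d,i
E
python3 - <<'E'
from h import *
for n in('scene','side'): packs(n)
E
```

```text
scene blue 479 ((593.8765869140625, -186.4419708251953), (50.651939392089844, 110.38439178466797), 79.44001007080078) 0.0507
side blue 586 ((592.3871459960938, -186.52337646484375), (56.14497756958008, 110.78677368164062), 78.5062026977539) 0.0513
side red0 450 ((437.5977783203125, 46.43186569213867), (57.8212776184082, 109.85083770751953), 68.23062133789062) 0.0454
```

```bash
python3 -m crank '[[[-0.0197,0.0291,0.01],-1.5,40],[[-0.0197,0.0291,0.01],-1.5,0],[[-0.0197,0.0291,0.01],-1.5,0],[[-0.0197,0.0291,0],-1.5,0],[[-0.0197,0.0291,0],-1.5,0],[[-0.0197,0.0291,0],-1.5,0],[[-0.0197,0.0291,-0.02],-1.5,0],[[-0.0197,0.0288,-0.03],0,0],[[0,0,-0.02],0,0],[[0,0,0],0,0],[[0,0,0],0,0]]'; python3 - <<'E'
from h import *
print(status.read_state()['position'])
p,d,i=snap('wrist'); c=cloud(d,i); c[d==0]=np.nan
m=(abs(c[...,2]-.045)<.004)&(np.hypot(c[...,0]-.438,c[...,1]-.046)<.08); q=c[m]
print(len(q),cv2.minAreaRect((q[:,:2]*1000).astype(np.float32)))
E
```

```text
clock: 19.4
position: [0.4381, 0.0455, 0.096]
tool_rot: [-180.0, -0.0, 158.4]
contact_force: [0.1, 0.6, 0.4]
opening: 1.002
[0.43812858 0.04549439 0.0959874 ]
13437 ((435.4913635253906, 48.27631378173828), (50.82228469848633, 101.36644744873047), 68.49873352050781)
```

```bash
python3 -m crank '[[[0.001,0.0008,-0.04],0,0],[[0,0,-0.025],0,0],[[0,0,-0.010],0,0],[[0,0,0],0,60],[[0,0,0],0,120],[[0,0,0],0,180],[[0,0,0],0,180],[[0,0,0],0,180],[[0,0,0],0,180],[[0,0,0],0,180],[[0,0,0.03],0,180],[[0,0,0.05],0,180],[[0,0,0.05],0,180],[[0,0,0],0,180]]' 30
```

```text
clock: 20.85
position: [0.4414, 0.0463, 0.1562]
tool_rot: [179.9, 0.6, 158.4]
contact_force: [0.5, -1.0, -3.3]
opening: 0.567
```

```bash
python3 -m crank '[[[0.01,-0.035,0],0.875,180],[[0.01,-0.035,0],0.875,180],[[0.01,-0.035,0],0.875,180],[[0.01,-0.035,0],0.875,180],[[0.01,-0.035,0],0.875,180],[[0.01,-0.035,0],0.875,180],[[0.01,-0.035,0],0.875,180],[[0.01,-0.035,0],0.875,180],[[0.01,-0.035,0],0.875,180],[[0.01,-0.035,0],0.875,180],[[0.01,-0.035,0],0.875,180],[[0.0105,-0.0343,0],0.875,180],[[0,0,-0.04],0,180],[[0,0,-0.04],0,180],[[0,0,-0.018],0,180],[[0,0,0],0,180],[[0,0,0],0,180]]'; python3 - <<'E'
from h import *
P=status.read_state()['position']; p,d,i=snap('wrist'); save('w5.png',p,s=1.5); np.savez('pics/w5.npz',p=p,d=d,i=i,P=P); print(P)
E
```

```text
clock: 22.55
position: [0.5594, -0.3727, 0.0527]
tool_rot: [180.0, -0.0, 168.9]
contact_force: [1.5, -0.3, -2.6]
opening: 0.565
[ 0.55937062 -0.37265367  0.05265664]
```

View pics/w5.png

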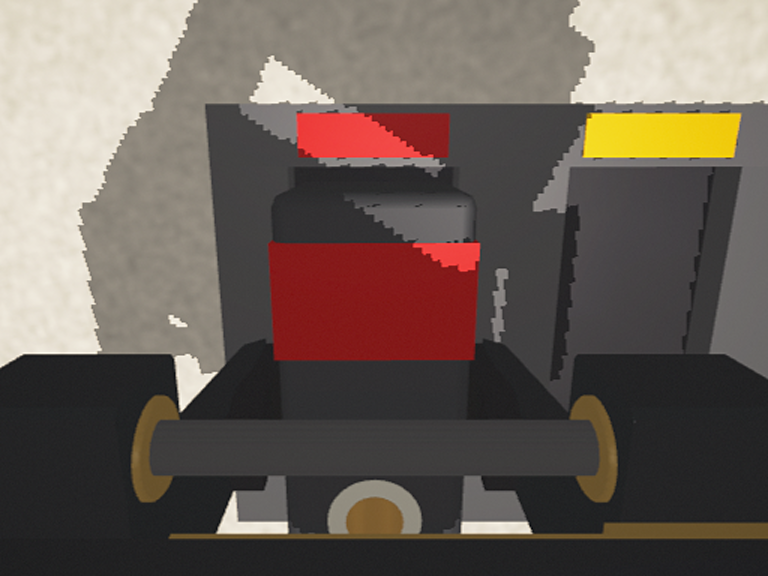

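Red pack likewise centred over the red bay (strip 373,135; pack mid 375). Lower and release.

```bash
python3 -m crank '[[[0,-0.0003,-0.010],0,180],[[0,0,-0.010],0,180],[[0,0,-0.004],0,180],[[0,0,-0.001],0,180],[[0,0,0],0,180]]';  python3 -m crank '[[[0,0,-0.001],0,180],[[0,0,0],0,180],[[0,0,0],0,150],[[0,0,0],0,120],[[0,0,0],0,100],[[0,0,0],0,80],[[0,0,0.03],0,80],[[0,0,0.05],0,80],[[0,0,0.05],0,80],[[-0.03,0.03,0.03],0,80],[[-0.03,0.03,0.03],0,80],[[-0.03,0.03,0],0,80],[[0,0,0],0,80]]'; python3 - <<'E'
from h import *
p,d,i=packs('scene'); np.savez('pics/sc6.npz',p=p,d=d,i=i)
p,d,i=packs('side'); save('side6.png',p,crop=(180,90,380,350),s=2.3); np.savez('pics/si6.npz',p=p,d=d,i=i)
E
```

```text
clock: 23.1
position: [0.5595, -0.373, 0.028]
tool_rot: [-180.0, 0.0, 168.9]
contact_force: [0.0, 0.2, -2.7]
opening: 0.562
clock: 24.4
position: [0.469, -0.2818, 0.2148]
tool_rot: [179.9, -0.1, 168.9]
contact_force: [0.0, -1.0, -0.8]
opening: 0.687
scene blue 593 ((593.6336059570312, -186.5099639892578), (50.36320877075195, 109.84065246582031), 79.3336410522461) 0.0507
scene redbay 704 ((558.2192993164062, -372.30584716796875), (50.546268463134766, 110.88118743896484), 79.02471923828125) 0.0508
side blue 494 ((592.5206298828125, -186.74874877929688), (55.34590530395508, 108.45783233642578), 78.20392608642578) 0.0512
side redbay 789 ((557.3975830078125, -373.37646484375), (54.31061935424805, 111.04597473144531), 77.53044128417969) 0.0511
```

View pics/side6.png

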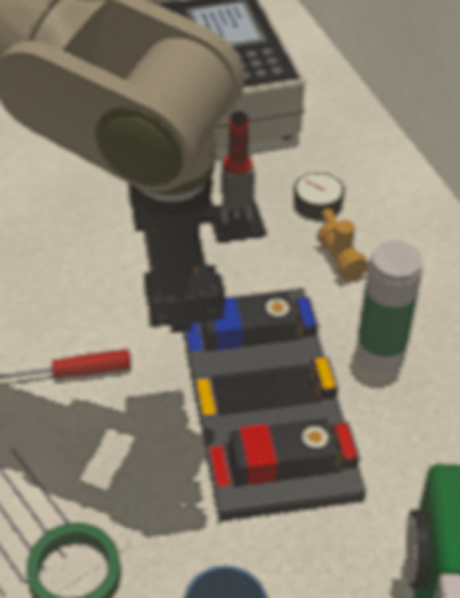

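Both packs are home (side crop: pads at (278,307) and (315,437) toward the contact blocks). Now the probe.

```bash
cat >> h.py <<'E'
from scipy.optimize import least_squares
def probe_fit(d,i,x=.66,y=0,z0=.12,z1=.172,r=.013):
    c=cloud(d,i)[d>0]; m=(c[:,2]>z0)&(c[:,2]<z1)&(np.hypot(c[:,0]-x,c[:,1]-y)<.035); q=c[m]
    if len(q)<8: return None
    s=least_squares(lambda t:np.hypot(q[:,0]-t[0],q[:,1]-t[1])-r,[x,y],loss='soft_l1',f_scale=.001)
    T=np.linalg.inv(np.array(i['world_to_cam']))[:2,3]; s2=least_squares(lambda t:np.hypot(q[:,0]-t[0],q[:,1]-t[1])-r,q[:,:2].mean(0)+.01*(q[:,:2].mean(0)-T)/np.linalg.norm(q[:,:2].mean(0)-T),loss='soft_l1',f_scale=.001)
    return len(q),s.x.round(4),s2.x.round(4),(np.sqrt(np.mean(s2.fun**2))).round(4)
E
python3 - <<'E'
from h import *
for n in('scene0','side0','sc6','si6'):
    f=np.load(f'pics/{n}.npz',allow_pickle=True); print(n,probe_fit(f['d'],f['i'].item()))
E
```

```text
scene0 (91, array([0.6554, 0.011 ]), array([0.6554, 0.011 ]), np.float64(0.0009))
side0 (124, array([0.6552, 0.0101]), array([0.6552, 0.0101]), np.float64(0.0018))
sc6 (92, array([0.6552, 0.0112]), array([0.6552, 0.0112]), np.float64(0.0008))
si6 (122, array([0.655 , 0.0108]), array([0.655 , 0.0108]), np.float64(0.0018))
```

```bash
python3 -m crank '[[[0,0,0.035],0,40],[[0.0233,0.0366,0],0,0],[[0.0233,0.0366,0],0,0],[[0.0233,0.0366,0],0,0],[[0.0233,0.0366,0],0,0],[[0.0233,0.0366,0],0,0],[[0.0233,0.0366,0],0,0],[[0.0233,0.0366,0],0,0],[[0.023,0.0364,0],0,0],[[0,0,0],0,0],[[0,0,0],0,0],[[0,0,0],0,0]]'; python3 - <<'E'
from h import *
P=status.read_state()['position']; p,d,i=snap('wrist'); save('w7.png',p,s=1.2); print(P,probe_fit(d,i),probe_fit(d,i,z0=.1,z1=.107,r=.02))
c=cloud(d,i); c[d==0]=np.nan
for z,a in((.185,.003),(.108,.004),):
    m=(abs(c[...,2]-z)<a)&(np.hypot(c[...,0]-.655,c[...,1]-.011)<.04); q=c[m]
    if len(q)>4: print(z,len(q),q.mean(0),cv2.minEnclosingCircle((q[:,:2]*1000).astype(np.float32)))
E
```

```text
clock: 25.7
position: [0.658, 0.0061, 0.2494]
tool_rot: [-180.0, -0.0, 168.8]
contact_force: [0.1, -0.0, 1.0]
opening: 1.001
[0.65796818 0.00607386 0.24944848] (453, array([0.6575, 0.0103]), array([0.6575, 0.0103]), np.float64(0.0002)) (295, array([0.6568, 0.0104]), array([0.6568, 0.0104]), np.float64(0.0023))
0.185 941 [0.6570198  0.01029557 0.18556937] ((657.3600463867188, 9.897061347961426), 11.336254119873047)
0.108 699 [0.64912465 0.01128687 0.10905037] ((657.7186889648438, 10.227676391601562), 26.285064697265625)
```

View pics/w7.png

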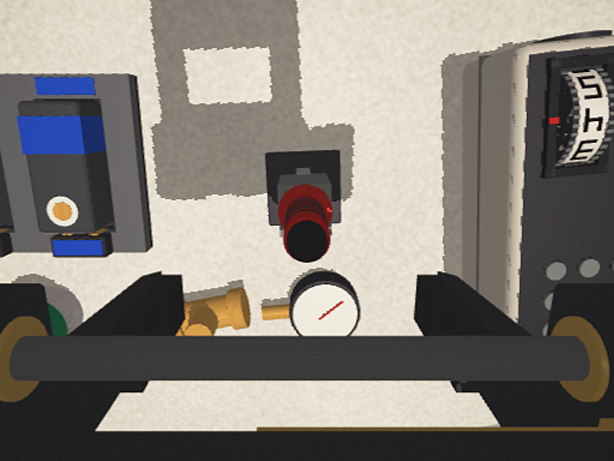

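Probe cap at (307,240); wheel shows 4 for units; fit puts the axis at (0.6574, 0.0102).

```bash
python3 -m crank '[[[-0.0005,0.0042,-0.04],0,0],[[0,0,-0.04],0,0],[[0,0,-0.026],0,0],[[0,0,-0.0105],0,0],[[0,0,0],0,0],[[0,0,0],0,0]]'
```

```text
clock: 26.35
position: [0.658, 0.0109, 0.1351]
tool_rot: [180.0, 0.2, 168.8]
contact_force: [0.4, -0.4, 0.8]
opening: 1.003
```

```bash
python3 -m crank '[[[-0.0005,-0.0005,-0.0015],0,60],[[0,0,0],0,120],[[0,0,0],0,170],[[0,0,0],0,220],[[0,0,0],0,220],[[0,0,0],0,220],[[0,0,0],0,220],[[0,0,0],0,220]]' 25
```

```text
clock: 27.15
position: [0.6568, 0.011, 0.1318]
tool_rot: [-180.0, -0.0, 168.9]
contact_force: [-0.2, -1.2, 1.0]
opening: 0.296
```

```bash
python3 -m crank '[[[0,0,0.02],0,220],[[0,0,0.03],0,220],[[0,0,0.03],0,220],[[0,0,0.03],0,220],[[0,0,0.01],0,220],[[-0.0045,-0.034,0],0,220],[[-0.0045,-0.034,0],0,220],[[-0.0045,-0.034,0],0,220],[[-0.0045,-0.034,0],0,220],[[-0.0045,-0.034,0],0,220],[[-0.0045,-0.0344,0],0,220],[[0,0,-0.03],0,220],[[0,0,-0.02],0,220],[[0,0,0],0,220],[[0,0,0],0,220]]'; python3 - <<'E'
from h import *
P=status.read_state()['position']; p,d,i=snap('wrist'); save('w8.png',p,s=1.2); np.savez('pics/w8.npz',p=p,d=d,i=i)
print(P); packs('scene'); packs('side')
E
```

```text
clock: 28.65
position: [0.6298, -0.1932, 0.2017]
tool_rot: [180.0, -0.0, 168.9]
contact_force: [-0.4, -1.2, -1.6]
opening: 0.291
[ 0.62980442 -0.19324083  0.20168269]
scene blue 398 ((599.4556274414062, -188.64297485351562), (49.37193298339844, 98.87109375), 80.84478759765625) 0.0509
scene redbay 707 ((558.4091796875, -372.3519287109375), (50.33854293823242, 110.08430480957031), 79.18700408935547) 0.0507
side blue 590 ((592.028564453125, -187.07400512695312), (56.509490966796875, 111.04639434814453), 76.28668975830078) 0.0511
side redbay 787 ((557.1322021484375, -373.25714111328125), (53.00358200073242, 110.23831939697266), 78.71715545654297) 0.0512
```

View pics/w8.png

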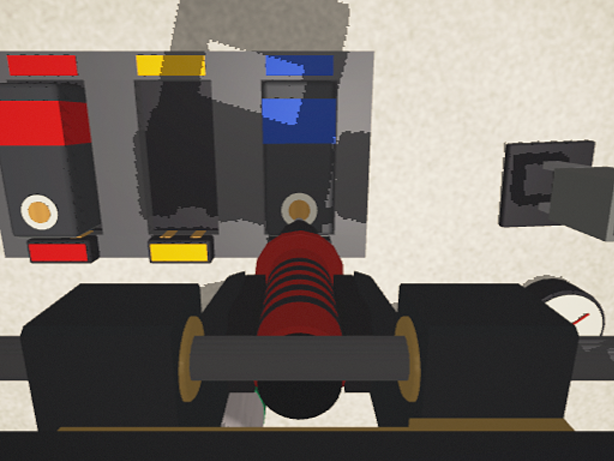

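```bash
python3 - <<'E'
from h import *
f=np.load('pics/w8.npz',allow_pickle=True); d=f['d'];i=f['i'].item()
for u,v in((299,209),(39,211)): print(world(u/1.2,v/1.2,d,i,.051).round(4),world(u/1.2,v/1.2,d,i).round(4))
E
```

```text
[ 0.629  -0.1932  0.051 ] [ 0.6288 -0.1932  0.0521]
[ 0.5936 -0.3805  0.051 ] [ 0.5934 -0.379   0.0532]
```

The pads in the wrist picture (299,209) and (39,211) land at (0.629,-0.193) and (0.594,-0.380), matching the plan. Touch blue.

```bash
python3 -m crank '[[[0,0,-0.015],0,220],[[0,0,-0.008],0,220],[[0,0,-0.004],0,220],[[0,0,-0.002],0,220],[[0,0,-0.002],0,220],[[0,0,0],0,220]]';python3 -m crank '[[[0,0,-0.002],0,220],[[0,0,0],0,220],[[0,0,0],0,220],[[0,0,0],0,220]]'
```

```text
clock: 29.4
position: [0.6299, -0.1934, 0.1712]
tool_rot: [-180.0, 0.0, 168.9]
contact_force: [-0.5, -0.8, 0.1]
opening: 0.291
clock: 29.8
position: [0.6299, -0.1935, 0.169]
tool_rot: [-180.0, 0.0, 168.9]
contact_force: [0.5, 0.6, 1.5]
opening: 0.288
```

```bash
python3 -m crank '[[[0,0,0],0,220],[[0,0,0.02],0,220],[[0,0,0.02],0,220],[[-0.0072,-0.0372,0],0,220],[[-0.0072,-0.0372,0],0,220],[[-0.0072,-0.0372,0],0,220],[[-0.0072,-0.0372,0],0,220],[[-0.0072,-0.0374,0],0,220],[[0,0,-0.01],0,220],[[0,0,0],0,220],[[0,0,0],0,220]]';python3 - <<'E'
from h import *
packs('scene'); packs('side')
E
```

```text
clock: 30.9
position: [0.5941, -0.3784, 0.1984]
tool_rot: [180.0, -0.0, 168.9]
contact_force: [0.0, -0.6, -2.2]
opening: 0.288
scene blue 597 ((593.7680053710938, -186.9888916015625), (50.92596435546875, 110.1784439086914), 79.02725982666016) 0.0507
scene redbay 323 ((578.8076782226562, -376.3108215332031), (50.11261749267578, 68.17024993896484), 78.64100646972656) 0.0509
side blue 579 ((592.3043212890625, -185.8828582763672), (57.0380744934082, 109.76602935791016), 78.35011291503906) 0.0511
side redbay 789 ((557.1058959960938, -373.59161376953125), (54.646026611328125, 111.09426879882812), 76.1693115234375) 0.0512
```

Red still in place. Touch red.

```bash
python3 -m crank '[[[0,-0.001,-0.015],0,220],[[0,0,-0.008],0,220],[[0,0,-0.003],0,220],[[0,0,-0.002],0,220],[[0,0,-0.001],0,220],[[0,0,0],0,220],[[0,0,0],0,220],[[0,0,0],0,220],[[0,0,0],0,220]]'
```

```text
clock: 31.9
position: [0.5939, -0.3807, 0.17]
tool_rot: [-180.0, 0.0, 168.9]
contact_force: [0.7, 0.9, 1.4]
opening: 0.287
```

```bash
python3 -m crank '[[[0,0,0.03],0,220],[[0,0,0.03],0,220],[[0,0,0.02],0,220],[[0.0057,0.0356,0],0,220],[[0.0057,0.0356,0],0,220],[[0.0057,0.0356,0],0,220],[[0.0057,0.0356,0],0,220],[[0.0057,0.0356,0],0,220],[[0.0057,0.0356,0],0,220],[[0.0057,0.0356,0],0,220],[[0.0057,0.0356,0],0,220],[[0.0057,0.0356,0],0,220],[[0.0057,0.0356,0],0,220],[[0.006,0.0356,0],0,220],[[0,0,0],0,220],[[0,0,0],0,220],[[0,0,0],0,220]]'; python3 - <<'E'
from h import *
print(np.mean([status.read_state()['position'] for _ in range(3)],0))
packs('scene')
E
```

```text
clock: 33.6
position: [0.6567, 0.0098, 0.2496]
tool_rot: [-180.0, -0.0, 168.8]
contact_force: [-1.3, -0.3, -1.9]
opening: 0.286
[0.65672334 0.00978833 0.24957396]
scene blue 594 ((593.8949584960938, -186.89590454101562), (50.32727813720703, 110.1794662475586), 78.9513168334961) 0.0508
scene redbay 707 ((558.576171875, -372.44732666015625), (50.6693115234375, 109.17777252197266), 78.71261596679688) 0.0508
```

```bash
python3 -m crank '[[[0,0.001,-0.02],0,220],[[0,0,-0.02],0,220],[[0,0,-0.01],0,220],[[0,0,0],0,220],[[0,0,0],0,220]]'; python3 -m crank '[[[0,0,-0.015],0,220],[[0,0,-0.015],0,220],[[0,0,-0.01],0,220],[[0,0,0],0,220]]'; python3 -m crank '[[[0,0,-0.015],0,220],[[0,0,-0.008],0,220],[[0,0,0],0,220],[[0,0,0],0,220]]'
```

```text
clock: 34.15
position: [0.6571, 0.0115, 0.2006]
tool_rot: [-180.0, 0.1, 168.8]
contact_force: [0.3, -1.2, -1.2]
opening: 0.292
clock: 34.55
position: [0.6566, 0.0119, 0.1591]
tool_rot: [-180.0, -0.1, 168.9]
contact_force: [0.0, -0.2, -1.1]
opening: 0.292
clock: 34.95
position: [0.6571, 0.0119, 0.1375]
tool_rot: [180.0, 0.1, 168.9]
contact_force: [-0.1, -0.5, -0.4]
opening: 0.29
```

```bash
python3 -m crank '[[[0,-0.0005,-0.003],0,220],[[0,0,-0.0015],0,220],[[0,0,0],0,220],[[0,0,0],0,220]]'; python3 -m crank '[[[0,0,0],0,180],[[0,0,0],0,120],[[0,0,0],0,60],[[0,0,0],0,0],[[0,0,0],0,0],[[0,0,0],0,0],[[0,0,0.03],0,0],[[0,0,0.04],0,0],[[0,0,0.05],0,0],[[0,0,0],0,0],[[0,0,0],0,0]]'; python3 - <<'E'
from h import *
for n in ('wrist','scene','side'):
    p,d,i=snap(n); c=cloud(d,i); c[d==0]=np.nan
    print(n,probe_fit(d,i))
    m=(abs(c[...,2]-.185)<.01)&(np.hypot(c[...,0]-.657,c[...,1]-.011)<.03); print(c[m].mean(0),c[m].max(0)[2], m.sum())
E
```

```text
clock: 35.35
position: [0.6568, 0.0115, 0.1324]
tool_rot: [-180.0, 0.0, 168.9]
contact_force: [-0.4, -0.2, -1.2]
opening: 0.291
clock: 36.45
position: [0.657, 0.0115, 0.253]
tool_rot: [180.0, 0.1, 168.9]
contact_force: [-0.9, 0.3, -0.6]
opening: 0.999
wrist (454, array([0.6577, 0.0114]), array([0.6577, 0.0114]), np.float64(0.0002))
[0.65580336 0.01170106 0.1840134 ] 0.187646919481132 1200
scene (95, array([ 0.6662, -0.0079]), array([0.6556, 0.0121]), np.float64(0.0008))
[0.65694799 0.00967846 0.18324978] 0.18714878344466634 65
side (121, array([0.6552, 0.0116]), array([0.6552, 0.0116]), np.float64(0.0018))
[0.65361587 0.0080862  0.18249609] 0.18917968856780842 60
```

Probe hangs again within ~1 mm of its first place and height. Now roll the wheels back.

```bash
python3 -m crank '[[[-0.0012,0.0246,0],-8.46,255],[[-0.0012,0.0246,0],-8.46,255],[[-0.0012,0.0246,0],-8.46,255],[[-0.0012,0.0246,0],-8.46,255],[[-0.0012,0.0246,0],-8.46,255],[[-0.0012,0.0246,0],-8.46,255],[[-0.0012,0.0246,0],-8.46,255],[[-0.0012,0.0246,0],-8.46,255],[[-0.0012,0.0246,0],-8.46,255],[[-0.0012,0.0246,0],-8.46,255],[[0,0,-0.04],0,255],[[0,0,-0.04],0,255],[[0,0,-0.025],0,255],[[0,0,0],0,255],[[0,0,0],0,255],[[0,0,0],0,255]]' 30
```

```text
clock: 38.2
position: [0.6455, 0.2576, 0.1491]
tool_rot: [179.8, -0.0, 84.3]
contact_force: [-0.5, 0.2, 0.3]
opening: 0.008
```

```bash
python3 -m crank '[[[0,0,-0.014],0,255],[[0,0,-0.006],0,255],[[0,0,-0.002],0,255],[[0,0,-0.0003],0,255],[[0,0,0],0,255],[[0,0,0],0,255]]'
```

```text
clock: 38.8
position: [0.6463, 0.2574, 0.1279]
tool_rot: [179.7, -0.1, 84.3]
contact_force: [0.4, -2.4, 13.9]
opening: 0.005
```

```bash
python3 -m crank '[[[0,0,0.0008],0,255],[[-0.003,0.0003,0],0,255],[[-0.003,0.0003,0],0,255],[[-0.003,0.0003,0],0,255],[[-0.003,0.0003,0],0,255],[[-0.003,0.0003,0],0,255],[[-0.003,0.0003,0],0,255],[[-0.003,0.0003,0],0,255],[[0,0,0],0,255],[[0,0,0],0,255]]'; python3 -m crank '[[[0,0,0.008],0,255],[[0.007,-0.0007,0.002],0,255],[[0.007,-0.0007,0],0,255],[[0.007,-0.0007,0],0,255],[[0,0,-0.006],0,255],[[0,0,-0.003],0,255],[[0,0,-0.001],0,255],[[0,0,0],0,255],[[0,0,0],0,255]]';  python3 -m crank '[[[-0.003,0.0003,0],0,255],[[-0.003,0.0003,0],0,255],[[-0.003,0.0003,0],0,255],[[-0.003,0.0003,0],0,255],[[-0.003,0.0003,0],0,255],[[-0.003,0.0003,0],0,255],[[-0.003,0.0003,0],0,255],[[0,0,0],0,255],[[0,0,0],0,255]]'
```

```text
clock: 39.8
position: [0.6247, 0.2596, 0.1281]
tool_rot: [179.8, -0.0, 84.3]
contact_force: [-1.7, -1.6, 12.8]
opening: 0.007
clock: 40.7
position: [0.6461, 0.2573, 0.128]
tool_rot: [179.7, -0.0, 84.3]
contact_force: [1.1, -1.5, 13.1]
opening: 0.003
clock: 41.6
position: [0.6247, 0.2594, 0.1281]
tool_rot: [179.8, -0.0, 84.3]
contact_force: [-2.1, -2.4, 14.1]
opening: 0.009
```

```bash
python3 -m crank '[[[0,0,0.008],0,255],[[0,0,0.012],0,255],[[0.005,-0.02,0],0,255],[[0.005,-0.021,0],0,255],[[0.0055,-0.021,0],0,255],[[0,0,0],0,255],[[0,0,-0.010],0,255],[[0,0,-0.006],0,255],[[0,0,-0.003],0,255],[[0,0,-0.0003],0,255],[[0,0,0],0,255],[[0,0,0],0,255]]'; python3 -m crank '[[[-0.003,0.0003,0],0,255],[[-0.003,0.0003,0],0,255],[[-0.003,0.0003,0],0,255],[[-0.003,0.0003,0],0,255],[[-0.003,0.0003,0],0,255],[[-0.003,0.0003,0],0,255],[[-0.003,0.0003,0],0,255],[[0,0,0],0,255],[[0,0,0],0,255],[[0,0,0.008],0,255],[[0.007,-0.0007,0.002],0,255],[[0.007,-0.0007,0],0,255],[[0.007,-0.0007,0],0,255],[[0,0,-0.006],0,255],[[0,0,-0.003],0,255],[[0,0,-0.001],0,255],[[0,0,0],0,255],[[0,0,0],0,255]]'; python3 -m crank '[[[-0.003,0.0003,0],0,255],[[-0.003,0.0003,0],0,255],[[-0.003,0.0003,0],0,255],[[-0.003,0.0003,0],0,255],[[-0.003,0.0003,0],0,255],[[-0.003,0.0003,0],0,255],[[-0.003,0.0003,0],0,255],[[0,0,0],0,255],[[0,0,0],0,255],[[0,0,0.008],0,255],[[0.007,-0.0007,0.002],0,255],[[0.007,-0.0007,0],0,255],[[0.007,-0.0007,0],0,255],[[0,0,-0.006],0,255],[[0,0,-0.003],0,255],[[0,0,-0.001],0,255],[[0,0,0],0,255],[[0,0,0],0,255]]'
```

```text
clock: 42.8
position: [0.6399, 0.1985, 0.1281]
tool_rot: [179.8, -0.0, 84.3]
contact_force: [0.3, -0.5, 10.9]
opening: -0.002
clock: 44.6
position: [0.6402, 0.1975, 0.128]
tool_rot: [179.8, -0.0, 84.3]
contact_force: [1.2, -2.0, 10.6]
opening: 0.001
clock: 46.4
position: [0.6402, 0.1974, 0.128]
tool_rot: [179.8, -0.0, 84.3]
contact_force: [-0.0, -1.7, 9.4]
opening: 0.001
```

Two units strokes done; two more, then back off and look.

```bash
python3 -m crank '[[[-0.003,0.0003,0],0,255],[[-0.003,0.0003,0],0,255],[[-0.003,0.0003,0],0,255],[[-0.003,0.0003,0],0,255],[[-0.003,0.0003,0],0,255],[[-0.003,0.0003,0],0,255],[[-0.003,0.0003,0],0,255],[[0,0,0],0,255],[[0,0,0],0,255],[[0,0,0.008],0,255],[[0.007,-0.0007,0.002],0,255],[[0.007,-0.0007,0],0,255],[[0.007,-0.0007,0],0,255],[[0,0,-0.006],0,255],[[0,0,-0.003],0,255],[[0,0,-0.001],0,255],[[0,0,0],0,255],[[0,0,0],0,255]]'; python3 -m crank '[[[-0.003,0.0003,0],0,255],[[-0.003,0.0003,0],0,255],[[-0.003,0.0003,0],0,255],[[-0.003,0.0003,0],0,255],[[-0.003,0.0003,0],0,255],[[-0.003,0.0003,0],0,255],[[-0.003,0.0003,0],0,255],[[0,0,0],0,255],[[0,0,0],0,255],[[0,0,0.02],0,255],[[0,0,0.04],0,255],[[0,0,0.04],0,255],[[-0.015,0,0.03],0,255],[[-0.015,0.01,0.04],0,255],[[0,0,0],0,255],[[0,0,0],0,255]]'; python3 - <<'E'
from h import *
p,d,i=snap('wrist'); save('w9.png',p,crop=(150,0,400,230),s=2.6)
packs('scene'); packs('side')
E
```

```text
clock: 48.2
position: [0.6402, 0.1974, 0.128]
tool_rot: [179.8, -0.0, 84.3]
contact_force: [1.2, -0.3, 9.9]
opening: 0.006
clock: 49.8
position: [0.5882, 0.2099, 0.2962]
tool_rot: [180.0, -0.0, 84.3]
contact_force: [-1.0, -0.1, -1.1]
opening: 0.006
scene blue 597 ((594.1878051757812, -186.506591796875), (50.82158279418945, 109.1656494140625), 79.23468780517578) 0.0509
scene redbay 704 ((558.546630859375, -372.43206787109375), (50.314971923828125, 110.51091003417969), 79.21963500976562) 0.0508
side blue 586 ((591.978515625, -188.1283721923828), (56.70734405517578, 110.2844009399414), 78.86878967285156) 0.0512
side redbay 784 ((557.1204223632812, -373.82684326171875), (53.95569610595703, 110.10234832763672), 78.08514404296875) 0.0512
```

View pics/w9.png

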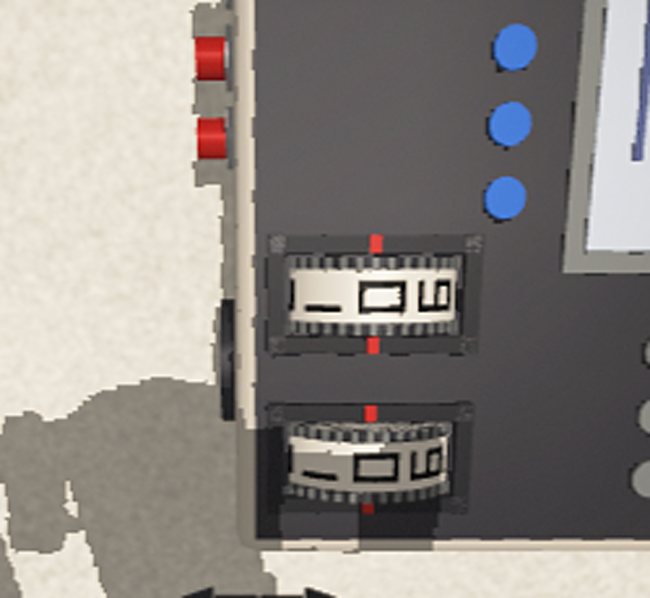

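Both wheels show 0 between their marks (380,297) and (375,466); the packs have not moved. The robot is clear of everything, so I'm handing in.

```bash
python3 - <<'E'
from h import *
from rig import sign_off
p,d,i=snap('side'); print(probe_fit(d,i)); print(sign_off())
E
```

```text
(120, array([0.6552, 0.0125]), array([0.6552, 0.0125]), np.float64(0.0017))
the job is handed in; nothing more can be done
None
```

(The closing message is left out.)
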